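Point out the uncapped tube and its lost cap, then log it

ROBOT

A 7-joint arm with a two-finger parallel gripper is mounted at the origin on the work surface. World frame = base frame: x ahead of the robot, y to its left, z up, the work surface at z = 0. Lengths are in m, angles in rad, forces in N, time in s.
With the tool pointing down it reaches from about 0.35 to 0.9 m from the base axis. Payload 19.9 kg.
Tool frame: the origin (TCP) lies at the very end of the fingers, on their centre line; the grasp point (between the pads) lies 19 mm behind it (manip.pinch_z is the distance from the TCP to the grasp point, in m); x points along the fingers, y is the direction in which the jaws open and shut, and the axes are right-handed (so a half turn about x gives the same grasp; the last joint's range is limited). The gripper opens to 85 mm and grips with 20 to 120 N. Pads are 22 mm wide; open, the fingers measure 114 mm over their backs; the gripper's body (76 mm by 85 mm) begins 54 mm behind the grasp point. The pads swing forward as they close: fully open they stand 13 mm farther back than shut.
Start: joints at [-1.181, 0.417, -0.01, 1.614, 0.005, 1.111, -0.053], TCP at [0.261, 0.568, 0.231] pointing down, gripper open.
Joint ranges: [-2.81, 2.81], [-0.39, 2.02], [-1.27, 1.25], [0.06, 2.57], [-1.19, 4.33], [0.19, 2], [-2.82, 2.82]. Speed limits (rad/s): [1.89, 1.89, 2.39, 2.39, 3.01, 3.01, 3.01].

INTERFACE

Orientations are given as a unit quaternion [x, y, z, w].
In Python, from rig import manip gives the robot as it stands.
- The arm moves only by the tool drive_tool, never from a script. Its argument "commands" is a list of rows, each a list of 3 entries, a list of its own where there are three numbers: the shift along the world's x, y, z in cm, then the turn, a rotation vector about the world's x, y, z in degrees, then the closure, from 0 (fully open) to 1 (shut). In form: [[[dx, dy, dz], [wx, wy, wz], jaw], ...]. A call has 1 to 5 rows; each row is the pose to reach, as a shift and turn from the pose commanded when the call began; what a row does not reach only later rows make up. A row lasts 1/8 s, in which the tool goes at most 62.5 mm and 10.7 degrees, less where a joint would pass 70% of its speed; a pose out of reach is approached as far as the arm can. A call with a gripper value outside its range is refused whole. The fingers move at their own pace and stop on an object; "force" is the grip in N (left out, the last holds). Time passes only in rows, so rows that repeat a pose let the fingers close. It gives the time, the measured TCP pose, the force and the opening at its end, in the units of the state.
- manip.get_state(): the state, without advancing time (a new reading comes with each control period).
- manip.read_camera(name): name is "scene" or "side" or "wrist"; returns a dict with "img" (480x640x3 uint8, blue, green, red), "range_z" (480x640 float32, m along the optical axis (not along the pixel's ray), 0 where there is no reading), "fx", "fy", "cx", "cy" (pixels), "extrinsics" (4x4, takes a point from world to camera coordinates). Camera axes: x right, y up, looking along -z (the intrinsics and any distortion apply to the point x, -y, -z); pixel columns grow to the right and rows downward; lengths in m; the calibration is good to about 2 mm. A picture is of the moment at which its call begins.
- manip.close_job(): hands the job in, once; it reports no verdict.
The state is a dict: "t": time; "joints": joint angles; "qvel": joint speeds; "joint_torque": joint torques, N m; "eef_pos": TCP position; "orientation": TCP orientation; "contact_force": force on the tool from outside, world axes, zero at the start; "moment": the same for the moment, N m; "grip_width": finger opening in m.
Only numpy, scipy, OpenCV 4.12 (cv2) and the standard library are available. Lean on these libraries where they do the work, as an engineer would, in place of code of your own. Each camera call takes 0.05 s, during which the arm holds its last target.

TASK

One sample tube in the rack has lost its screw cap, and the cap lies on the bench. Point out both for the record: hold the fingertips still about 2 cm straight above the mouth of the open tube for two seconds, then about 2 cm straight above the lost cap for two seconds, and then press the button of the event logger fully down and let it go. Do not touch the tubes, the rack, the cap or the other small things on the bench: they stay where they are.

Things in the scene. Friction and masses are not known exactly. Their poses are not given: they have to be found in the camera images.
- open_tube: the sample tube without a cap, the only one: white, hollow, 29 mm across, 115 mm tall, loose in a hole of the rack; its foot stands 8 mm above the bench; origin at the centre of the foot, z up along the tube
- open_tube_mouth (a point): centre of the open tube's mouth at the level of its rim, 123 mm above the bench; z up
- lost_cap: the lost screw cap, blue like the caps on the other tubes: a disc 35 mm across and 13 mm high, loose on the bench between rack and logger; origin at the centre of its underside, z up
- lost_cap_top (a point): centre of the lost cap's top face, 13 mm above the bench; z up
- logger: event logger: low white box 110 x 90 x 35 mm, fixed to the bench, with a blank dark screen and one round push button; origin at the centre of its underside, x along its 110 mm side towards the screen, z up. It stands on one side (left or right) of the bench and the rack on the other
- log_button_top (a point): centre of the top of the logger's round grey button (32 mm across, in a black collar on the half of the box nearer the robot), 57 mm above the bench when released; it moves with the button
- log_button (a joint): travel of the button, in m: 0 released, 0.006 fully down; a spring pushes it back up, 5 N hold it fully down
- rack: grey tube rack, fixed to the bench: block 160 x 110 x 60 mm, its 160 mm side along its own x, with 3 by 2 holes at 48 mm pitch, one of them empty; the tubes stand 66 mm out of its top at most; origin at the centre of its underside, z up
- capped_tube_1: a capped sample tube (bystander): white cylinder 29 mm across with a 35 mm wide, 13 mm high blue screw cap, 118 mm tall in all, loose in a hole of the rack, cap top 126 mm above the bench; origin at the centre of its foot, z up
- capped_tube_2: a capped sample tube (bystander): white cylinder 29 mm across with a 35 mm wide, 13 mm high blue screw cap, 118 mm tall in all, loose in a hole of the rack, cap top 126 mm above the bench; origin at the centre of its foot, z up
- capped_tube_3: a capped sample tube (bystander): white cylinder 29 mm across with a 35 mm wide, 13 mm high blue screw cap, 118 mm tall in all, loose in a hole of the rack, cap top 126 mm above the bench; origin at the centre of its foot, z up
- capped_tube_4: a capped sample tube (bystander): white cylinder 29 mm across with a 35 mm wide, 13 mm high blue screw cap, 118 mm tall in all, loose in a hole of the rack, cap top 126 mm above the bench; origin at the centre of its foot, z up
- bottle_lid: bystander: wide blue lid of a bottle, 60 mm across, 18 mm high, loose, near the lost cap; origin at the centre of its underside
- vial: bystander: small standing glass vial, 25 mm across, 42 mm tall, loose, near the lost cap; origin at the centre of its underside
- reagent_bottle: bystander: white bottle with a blue cap, 72 mm across, 140 mm tall, loose, at the far side of the bench; origin at the centre of its underside
- well_plate: bystander: white flat plate with rows of wells, 85 x 127 x 14 mm, loose, at the far side of the bench; origin at the centre of its underside
Mind the look-alikes: they are no part of the job. Leave any pink or red look-alike of the logger alone.

How it is judged:
On the way, in this order (a step that is already met when the one before it is completed fails the run):
1. the fingertips dwell for 1.5 s just above the mouth of the open tube (horizontal distance between the grasp point and open_tube_mouth below 0.02 m and z of the grasp point in the frame of open_tube_mouth between 0.02 and 0.068 m), for 1.5 s.
2. then they dwell for 1.5 s just above the lost cap (horizontal distance between the grasp point and lost_cap_top below 0.02 m and z of the grasp point in the frame of lost_cap_top between 0.02 and 0.068 m), for 1.5 s.
3. then the logger's button is pressed fully down by the fingers (4.5 mm or more) (value of joint log_button above 0.0045 m and contact force between the fingers and logger above 1 N), for 0.05 s.
At the end, for the whole second after the job is handed in: the button is released (within 1.5 mm of its top); the tubes, the cap and the other loose things are within 10 mm of their starts, tubes and cap upright within 0.15 rad. Pointing counts with the grasp point within 20 mm sideways and 20 to 68 mm above (shut fingertips 1 to 49 mm above) (value of joint log_button below 0.0015 m and distance of each of open_tube, capped_tube_1, capped_tube_2, capped_tube_3, capped_tube_4, lost_cap, bottle_lid, vial, reagent_bottle, well_plate from where it was at the start of the episode below 0.01 m and angle between each of open_tube, capped_tube_1, capped_tube_2, capped_tube_3, capped_tube_4, lost_cap's own z axis and vertical below 0.15 rad); the robot touches nothing.
It fails at once if the robot touches a tube, the rack, the lost cap or another bystander (more than 0.5 N) (contact force between any of the fingers, the arm and open_tube above 0.5 N or contact force between any of the fingers, the arm and capped_tube_1 above 0.5 N or contact force between any of the fingers, the arm and capped_tube_2 above 0.5 N or contact force between any of the fingers, the arm and capped_tube_3 above 0.5 N or contact force between any of the fingers, the arm and capped_tube_4 above 0.5 N or contact force between any of the fingers, the arm and lost_cap above 0.5 N or contact force between any of the fingers, the arm and rack above 0.5 N or contact force between any of the fingers, the arm and bottle_lid above 0.5 N or contact force between any of the fingers, the arm and vial above 0.5 N or contact force between any of the fingers, the arm and reagent_bottle above 0.5 N or contact force between any of the fingers, the arm and well_plate above 0.5 N).
It also fails if it takes over 48 s, if anything falls off the work surface, if the arm or the gripper's body presses on something with over 40 N, if the wrist force passes 120 N, or if a joint passes its speed limit or range.

## Working session

There is one attempt and no reset: what is moved stays moved. The work goes in short steps, Python scripts to look and compute and a tool call to move; the robot and the scene stay as the last step left them, time stands still between calls to the robot, and variables do not carry over. Pictures are saved under pics/ and viewed, and the job is handed in when it is done.

Besides the shell and the picture viewer there is one more tool, called after "Request:" as name(argument=value, ...) on one line, values as JSON. drive_tool: Moves the arm, as the interface text tells. Its arguments: {"type":"object","properties":{"commands":{"type":"array","items":{"type":"array"}},"force":{"type":"number"}},"required":["commands"]}

```bash
mkdir -p pics; ls
cat > h.py <<'E'
import numpy as np, cv2, pickle
from rig import manip
def grab(name,tag):
    c=manip.read_camera(name); pickle.dump(c,open(f'pics/{tag}.pkl','wb')); cv2.imwrite(f'pics/{tag}.png',c['img']); return c
def load(tag): return pickle.load(open(f'pics/{tag}.pkl','rb'))
def pt(c,u,v,z=None,r=2):
    u=int(round(u));v=int(round(v))
    if z is None:
        p=c['range_z'][v-r:v+r+1,u-r:u+r+1]; z=np.median(p[p>0])
    q=np.array([(u-c['cx'])/c['fx']*z,-(v-c['cy'])/c['fy']*z,-z,1])
    return (np.linalg.inv(c['extrinsics'])@q)[:3]
def onplane(c,u,v,h):
    T=np.linalg.inv(c['extrinsics']); d=T[:3,:3]@np.array([(u-c['cx'])/c['fx'],-(v-c['cy'])/c['fy'],-1]); o=T[:3,3]
    return o+d*(h-o[2])/d[2]
def proj(c,p):
    q=c['extrinsics']@np.append(p,1); return np.array([c['cx']+c['fx']*q[0]/-q[2], c['cy']-c['fy']*q[1]/-q[2]])
E
python3 - <<'E'
from h import *
print(manip.get_state())
for n in ['scene','side','wrist']:
    c=grab(n,n+'0'); print(n,{k:v for k,v in c.items() if k not in('img','range_z')})
E
```

```text
pics
{'t': 0.0, 'joints': array([-1.18147545,  0.4179836 , -0.01031449,  1.61416659,  0.00468808,
        1.11069333, -0.05300292]), 'qvel': array([-0.00129422,  0.00240507, -0.00138366, -0.0010533 ,  0.00097289,
       -0.00058544, -0.00034843]), 'joint_torque': array([-4.04121408e-06, -8.64442563e+01,  6.78896215e-01, -4.34898591e+01,
        1.91068382e-02,  7.34660891e-03,  1.86599425e-05]), 'eef_pos': array([0.26086733, 0.56757714, 0.23065739]), 'orientation': array([ 0.15071063,  0.69083154, -0.15156795,  0.6906991 ]), 'contact_force': array([-0.66877615, -0.55652781,  0.7016789 ]), 'moment': array([-0.0173056 , -0.01832674,  0.04090981]), 'grip_width': 0.0852526380007601}
scene {'fx': 490.7632106598925, 'fy': 490.7632106598925, 'cx': 320.3321568088592, 'cy': 247.04716577657098, 'extrinsics': array([[-0.76270891,  0.64664493, -0.01120094,  0.4825923 ],
       [-0.51619353, -0.59822651,  0.61291866,  0.20689517],
       [ 0.38964004,  0.47326038,  0.79006661, -1.46121664],
       [ 0.        ,  0.        ,  0.        ,  1.        ]])}
side {'fx': 564.9624053782736, 'fy': 564.9624053782736, 'cx': 317.10388938353066, 'cy': 241.0734947624435, 'extrinsics': array([[ 0.72196325, -0.69166927,  0.01904416, -0.46223917],
       [ 0.49590948,  0.53643146,  0.68287267, -0.29082877],
       [-0.48253792, -0.48356479,  0.73028915, -0.86671149],
       [ 0.        ,  0.        ,  0.        ,  1.        ]])}
wrist {'fx': 363.2408817093795, 'fy': 363.2408817093795, 'cx': 311.10554415460894, 'cy': 241.70923571444933, 'extrinsics': array([[ 0.4174396 ,  0.90870276, -0.00186681, -0.6237219 ],
       [-0.86822537,  0.3982371 , -0.29595933,  0.03843268],
       [-0.26819562,  0.12516596,  0.95519872, -0.38064132],
       [ 0.        ,  0.        ,  0.        ,  1.        ]])}
```

View pics/scene0.png

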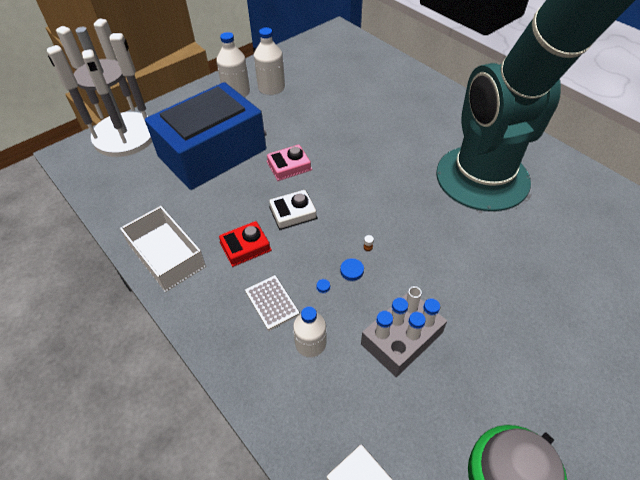

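View pics/side0.png

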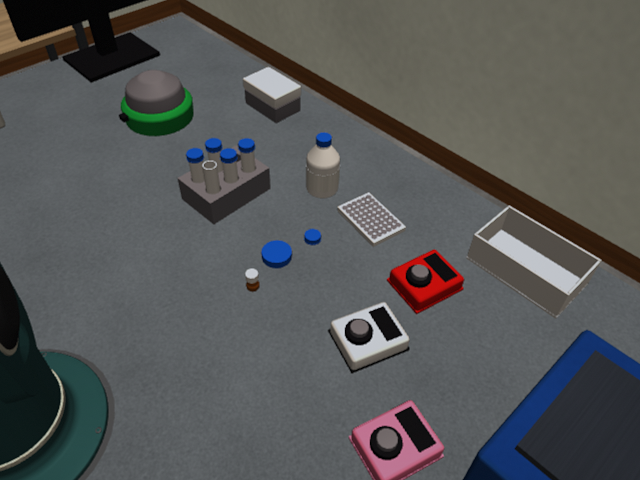

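View pics/wrist0.png

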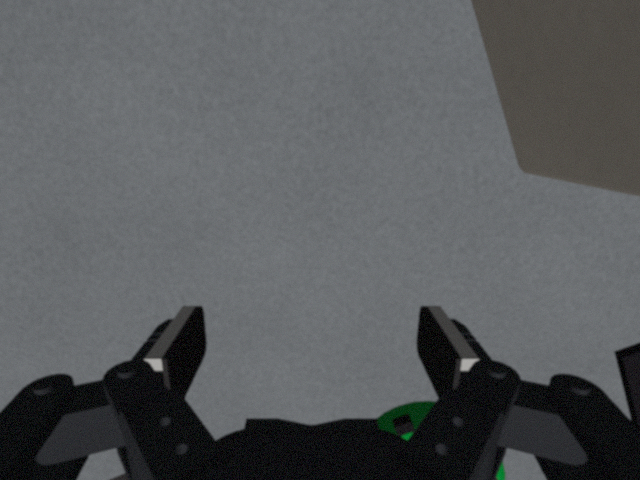

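The scene view shows the white logger at (293,208) and the rack at (403,335) with the open tube's mouth at (415,292). The lost cap is at (323,286), the bottle lid at (352,269) and the vial at (369,243). The red logger at (245,243) and the pink one at (289,161) are look-alikes. I'll enlarge the crops next.

Run:
```python
from h import *
def crop(t,x,y,w,h,s):
    return cv2.resize(load(t)['img'][y:y+h,x:x+w],None,fx=s,fy=s,interpolation=cv2.INTER_CUBIC)
cv2.imwrite('pics/c1.png',crop('scene0',260,180,200,200,3)[:600])
cv2.imwrite('pics/c2.png',crop('side0',170,120,250,260,2.3)[:600])
s,d=load('scene0'),load('side0')
print('base',proj(s,[0,0,0]),proj(d,[0,0,0]),'tcp',proj(s,[.261,.568,.231]))
```

```text
base [482.41527392 177.55949634] [ 15.79514512 430.64905983] tcp [670.61551525 315.1549227 ]
```

View pics/c1.png

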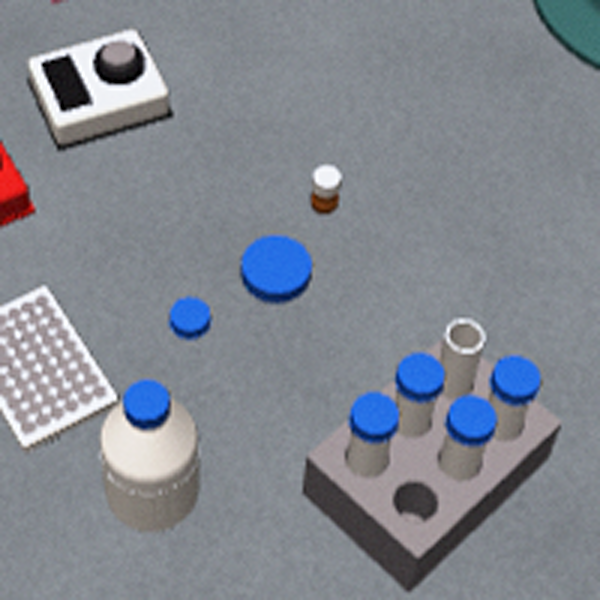

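View pics/c2.png

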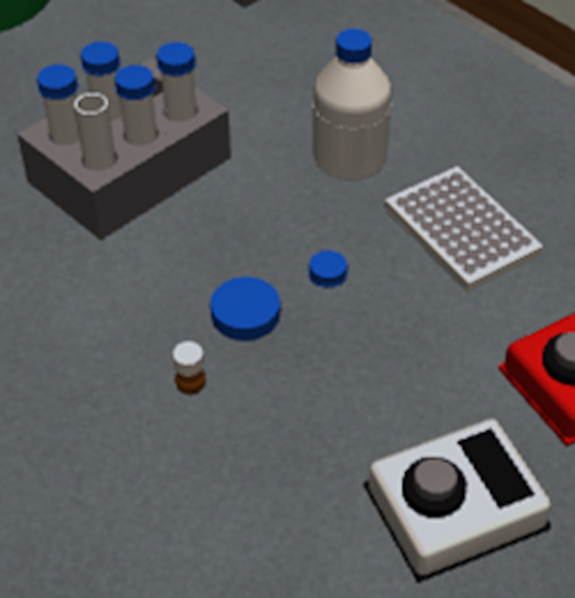

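```bash
cat > loc.py <<'E'
from h import *
s,d=load('scene0'),load('side0')
P={'mouth':((465,336),(92,104),.123),'cap':((190,314),(328,264),.013),'button':((120,55),(435,477),.057),
'lid':((277,264),(246,302),.018),'vial':((327,177),(188,353),.042),'bottle':((147,400),(354,44),.140),
't1':((420,371),(135,79),.126),'t2':((516,373),(58,80),.126),'t3':((471,415),(100,55),.126),'t4':((374,411),(176,57),.126)}
def tri(a,b):
    def ray(c,p):
        T=np.linalg.inv(c['extrinsics']); v=T[:3,:3]@np.array([(p[0]-c['cx'])/c['fx'],-(p[1]-c['cy'])/c['fy'],-1]); return T[:3,3],v/np.linalg.norm(v)
    o1,v1=ray(s,a);o2,v2=ray(d,b)
    k=np.linalg.lstsq(np.c_[v1,-v2],o2-o1,rcond=None)[0]
    x,y=o1+k[0]*v1,o2+k[1]*v2
    return (x+y)/2,np.linalg.norm(x-y)
for n,(a,b,h) in P.items():
    a=np.array(a)/3+[260,180]; b=np.array(b)/2.3+[170,120]
    m,g=tri(a,b)
    print(n,'tri',m.round(4),'gap',round(g,4),'plane',onplane(s,*a,h)[:2].round(4),onplane(d,*b,h)[:2].round(4),'depth',pt(s,*a).round(3),pt(d,*b).round(3))
E
python3 loc.py
```

```text
mouth tri [0.5199 0.1868 0.1219] gap 0.0033 plane [0.5191 0.1882] [0.5202 0.1842] depth [0.51  0.183 0.107] [0.527 0.195 0.113]
cap tri [ 0.6121 -0.0143  0.0113] gap 0.0022 plane [ 0.612  -0.0127] [ 0.6118 -0.0162] depth [ 0.613 -0.012  0.013] [ 0.613 -0.016  0.012]
button tri [ 0.4942 -0.2507  0.0522] gap 0.0027 plane [ 0.4961 -0.246 ] [ 0.4926 -0.2536] depth [ 0.495 -0.247  0.057] [ 0.493 -0.253  0.057]
lid tri [ 0.5262 -0.0025  0.0164] gap 0.0033 plane [ 0.5257 -0.0006] [ 0.5264 -0.0047] depth [ 0.527 -0.001  0.019] [ 0.527 -0.004  0.017]
vial tri [ 0.4431 -0.0297  0.0405] gap 0.0021 plane [ 0.4432 -0.0283] [ 0.4431 -0.0316] depth [ 0.443 -0.028  0.042] [ 0.444 -0.031  0.042]
bottle tri [0.7339 0.083  0.1348] gap 0.0025 plane [0.7348 0.0863] [0.7299 0.0774] depth [0.734 0.086 0.14 ] [0.731 0.079 0.139]
t1 tri [0.567  0.187  0.1238] gap 0.0028 plane [0.5669 0.1885] [0.5663 0.1835] depth [0.568 0.19  0.127] [0.567 0.183 0.126]
t2 tri [0.5166 0.2323 0.1234] gap 0.0041 plane [0.5163 0.2342] [0.5161 0.2275] depth [0.516 0.234 0.126] [0.515 0.227 0.126]
t3 tri [0.5654 0.2353 0.1236] gap 0.0022 plane [0.5657 0.2367] [0.5644 0.2316] depth [0.566 0.236 0.127] [0.564 0.233 0.125]
t4 tri [0.6143 0.1884 0.1227] gap 0.0025 plane [0.6148 0.1903] [0.6125 0.1838] depth [0.615 0.191 0.127] [0.613 0.183 0.126]
```

Run:
```python
from h import *
s,d=load('scene0'),load('side0')
for n,c,L in (('scene',s,[(525,450),(500,470),(548,438),(360,465)]),('side',d,[(155,80),(157,120),(185,105),(125,110),(270,85),(293,200)])):
    for p in L: print(n,p,pt(c,*p).round(3))
# tallest points near the route, in side view
z=d['range_z']; v,u=np.mgrid[0:480,0:640]; m=z>0
q=np.stack([(u-d['cx'])/d['fx']*z,-(v-d['cy'])/d['fy']*z,-z,np.ones_like(z)],-1)[m]
w=q@np.linalg.inv(d['extrinsics']).T
k=(w[:,0]>.25)&(w[:,0]<.8)&(w[:,1]>-.4)&(w[:,1]<.75)
w=w[k]; 
for yy in np.arange(-.4,.75,.1):
    a=w[(w[:,1]>=yy)&(w[:,1]<yy+.1)]
    if len(a): i=a[:,2].argmax(); print(round(yy,1),a[i,:3].round(3))
from scipy.spatial.transform import Rotation as R
st=manip.get_state(); print(R.from_quat(st['orientation']).as_matrix().round(3))
```

```text
scene (525, 450) [0.612 0.542 0.117]
scene (500, 470) [0.666 0.534 0.099]
scene (548, 438) [0.527 0.56  0.047]
scene (360, 465) [0.844 0.363 0.076]
side (155, 80) [0.618 0.536 0.115]
side (157, 120) [0.577 0.488 0.046]
side (185, 105) [0.659 0.488 0.052]
side (125, 110) [0.541 0.57  0.05 ]
side (270, 85) [0.848 0.389 0.074]
side (293, 200) [ 0.662  0.099 -0.001]
-0.4 [ 0.799 -0.374  0.074]
-0.3 [ 0.8   -0.274  0.072]
-0.2 [ 0.644 -0.2    0.036]
-0.1 [ 0.444 -0.04   0.045]
-0.0 [0.735 0.082 0.143]
0.1 [0.735 0.1   0.138]
0.2 [0.506 0.216 0.13 ]
0.3 [0.383 0.303 0.006]
0.4 [0.605 0.5   0.1  ]
0.5 [0.616 0.544 0.12 ]
0.6 [0.604 0.602 0.102]
0.7 [0.337 0.749 0.006]
[[-0.     0.418  0.909]
 [-0.001  0.909 -0.418]
 [-1.    -0.001  0.   ]]
```

Request:
drive_tool(commands=[[[2,-3,0],[0,0,0],1],[[5,-7,0],[0,0,0],1],[[8,-11,0],[0,0,0],1],[[11,-15.5,0],[0,0,0],1],[[14,-20,0],[0,0,0],1]], force=20)

```text
t: 0.78
eef_pos: [0.4017, 0.3663, 0.2312]
orientation: [0.151, 0.691, -0.151, 0.691]
contact_force: [0.3, 0.3, 0.3]
grip_width: -0.0001
```

Request:
drive_tool(commands=[[[3,-4.5,0],[0,0,0],1],[[6,-9,0],[0,0,0],1],[[9,-13.5,0],[0,0,0],1],[[12,-18.2,0],[0,0,0],1],[[12,-18.2,0],[0,0,0],1]])

```text
t: 1.4
eef_pos: [0.5228, 0.1816, 0.2311]
orientation: [0.153, 0.69, -0.154, 0.691]
contact_force: [0.1, -0.1, 0.0]
grip_width: 0.0002
```

Run:
```python
from h import *
print(manip.get_state()['eef_pos'])
for n in ['scene','side','wrist']: grab(n,n+'1')
a=load('scene1')['img'][180:380,300:500];b=load('side1')['img'][60:260,110:310];w=cv2.resize(load('wrist1')['img'],(400,300))
o=np.zeros((600,800,3),np.uint8); o[:400,:400]=cv2.resize(a,(400,400),interpolation=2); o[:400,400:]=cv2.resize(b,(400,400),interpolation=2)
cv2.imwrite('pics/m1.png',o[:400]);
```

```text
[0.52278963 0.18159845 0.2311422 ]
```

View pics/m1.png

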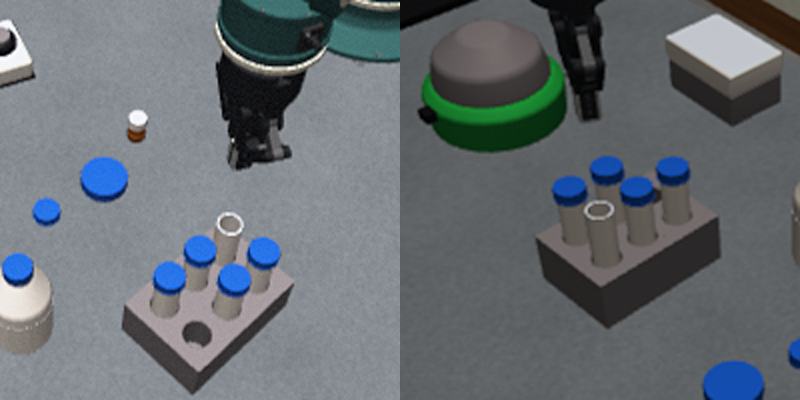

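View pics/wrist1.png

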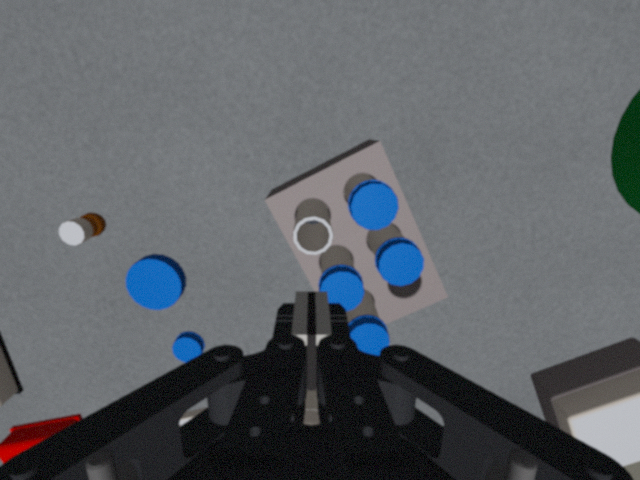

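The wrist view shows the mouth ring at (313,235) and the shut tips at (312,295). I'll compare both with the calibration.

Run:
```python
from h import *
s,d,w=[load(n+'1') for n in('scene','side','wrist')]
p=[.5228,.1816,.2311]
for c in(s,d,w): print(proj(c,p))
print(onplane(w,313,235,.123),pt(w,302,224),pt(w,313,217))
print('cap',onplane(w,188,346,.013),'lid',onplane(w,155,281,.018))
print('caps t1 t2',onplane(w,342,287,.126),onplane(w,373,204,.126))
print(manip.get_state()['t'])
```

```text
[418.92812846 261.91580775]
[204.98373477 119.34285871]
[305.80709013 317.78652815]
[0.51819973 0.18765796 0.123     ] [0.51854994 0.17737073 0.07321496] [0.50616677 0.19317774 0.12283084]
cap [ 0.60758029 -0.01000221  0.013     ] lid [0.52204146 0.00167886 0.018     ]
caps t1 t2 [0.56300477 0.190821   0.126     ] [0.5144645  0.23508108 0.126     ]
1.55
```

Request:
drive_tool(commands=[[[-0.1,0.1,-2],[0,0,0],1],[[-0.1,0.1,-4],[0,0,0],1],[[-0.1,0.1,-6],[0,0,0],1],[[-0.1,0.1,-7.5],[0,0,0],1],[[-0.1,0.1,-8.3],[0,0,0],1]])

```text
t: 2.17
eef_pos: [0.5195, 0.1874, 0.1476]
orientation: [0.151, 0.691, -0.151, 0.691]
contact_force: [-0.4, 0.0, 0.1]
grip_width: -0.0
```

Request:
drive_tool(commands=[[[0,0,0],[0,0,0],1],[[0,0,0],[0,0,0],1],[[0,0,0],[0,0,0],1],[[0,0,0],[0,0,0],1],[[0,0,0],[0,0,0],1]])

```text
t: 2.8
eef_pos: [0.52, 0.1869, 0.1484]
orientation: [0.151, 0.691, -0.151, 0.691]
contact_force: [0.1, -0.2, -0.3]
grip_width: -0.0002
```

Run:
```python
from h import *
print(manip.get_state()['eef_pos'],manip.get_state()['contact_force'])
for n in ['scene','side']: grab(n,n+'2')
a=load('scene2')['img'][230:380,340:490];b=load('side2')['img'][100:250,140:290]
o=np.hstack([cv2.resize(a,(400,400),interpolation=2),cv2.resize(b,(400,400),interpolation=2)])
cv2.imwrite('pics/m2.png',o)
```

```text
[0.52002489 0.18687383 0.14838139] [ 0.06316812 -0.15126272 -0.31107859]
```

View pics/m2.png

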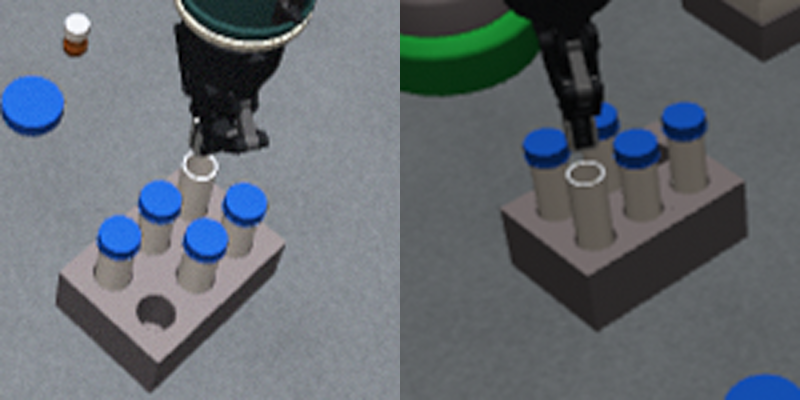

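Both views put the shut tips just above the mouth. In the scene crop they are at (205,145) over the ring at (200,167). In the side crop they are at (583,145) over the ring at (587,173). I'll keep holding.

Request:
drive_tool(commands=[[[0,0,0],[0,0,0],1],[[0,0,0],[0,0,0],1],[[0,0,0],[0,0,0],1],[[0,0,0],[0,0,0],1],[[0,0,0],[0,0,0],1]])

```text
t: 3.52
eef_pos: [0.52, 0.1869, 0.1482]
orientation: [0.151, 0.691, -0.151, 0.691]
contact_force: [-0.0, -0.6, 0.4]
grip_width: -0.0002
```

Request:
drive_tool(commands=[[[0,0,0],[0,0,0],1],[[0,0,0],[0,0,0],1],[[0,0,0],[0,0,0],1],[[0,0,0],[0,0,0],1],[[0,0,0],[0,0,0],1]])

```text
t: 4.15
eef_pos: [0.52, 0.1869, 0.1483]
orientation: [0.151, 0.691, -0.151, 0.691]
contact_force: [-1.0, -0.3, 0.6]
grip_width: 0.0003
```

Request:
drive_tool(commands=[[[0,0,0],[0,0,0],1],[[0,0,0],[0,0,0],1],[[0,0,0],[0,0,0],1],[[0,0,0],[0,0,0],1],[[0,0,0],[0,0,0],1]])

```text
t: 4.78
eef_pos: [0.52, 0.1869, 0.1483]
orientation: [0.151, 0.691, -0.151, 0.691]
contact_force: [-0.3, -0.3, -0.4]
grip_width: -0.0004
```

Request:
drive_tool(commands=[[[0,0,2],[0,0,0],1],[[0,0,4],[0,0,0],1],[[0,0,6],[0,0,0],1],[[0,0,8],[0,0,0],1],[[1,-3,8],[0,0,0],1]])

```text
t: 5.4
eef_pos: [0.5302, 0.1587, 0.2297]
orientation: [0.151, 0.69, -0.149, 0.692]
contact_force: [-0.7, -1.6, -0.0]
grip_width: -0.0003
```

Request:
drive_tool(commands=[[[2,-4.5,0],[0,0,0],1],[[4,-9,0],[0,0,0],1],[[6,-13,0],[0,0,0],1],[[8.2,-17,0],[0,0,0],1],[[8.2,-17,0],[0,0,0],1]])

```text
t: 6.02
eef_pos: [0.6127, -0.017, 0.228]
orientation: [0.152, 0.69, -0.153, 0.691]
contact_force: [-0.7, 1.0, 0.1]
grip_width: 0.0002
```

Run:
```python
from h import *
print(manip.get_state()['eef_pos'])
w=grab('wrist','wrist3')
```

```text
[ 0.61266557 -0.01697341  0.22802213]
```

View pics/wrist3.png

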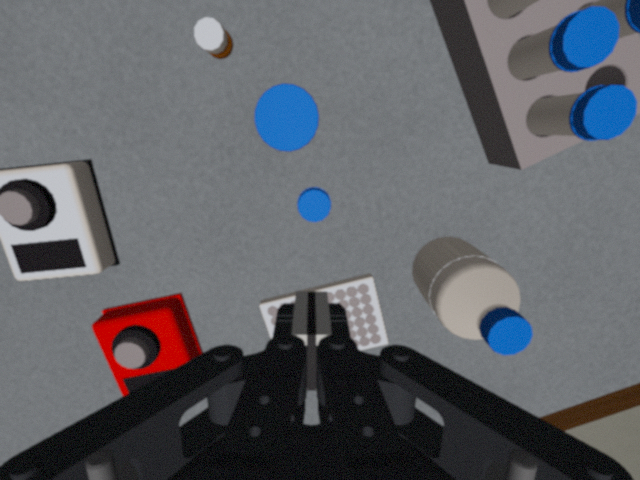

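Run:
```python
from h import *
w=load('wrist3')
print('cap',onplane(w,314,203,.013),pt(w,314,204),'lid',onplane(w,287,117,.018),'btn',onplane(w,16,207,.057),'t4',onplane(w,604,111,.126))
```

```text
cap [ 0.60853206 -0.01295051  0.013     ] [ 0.60933973 -0.01332753  0.01360969] lid [ 0.52438576 -0.00143623  0.018     ] btn [ 0.49317958 -0.24905804  0.057     ] t4 [0.6118517  0.18749899 0.126     ]
```

Request:
drive_tool(commands=[[[-0.1,0,-4],[0,0,0],1],[[-0.1,0,-8],[0,0,0],1],[[-0.1,0,-12],[0,0,0],1],[[-0.1,0,-16],[0,0,0],1],[[-0.1,0,-18],[0,0,0],1]])

```text
t: 6.7
eef_pos: [0.6099, -0.0119, 0.0465]
orientation: [0.151, 0.692, -0.151, 0.69]
contact_force: [0.5, 0.4, -0.0]
grip_width: 0.0002
```

Request:
drive_tool(commands=[[[0,0,-0.8],[0,0,0],1],[[0,0,-0.8],[0,0,0],1],[[0,0,-0.8],[0,0,0],1],[[0,0,-0.8],[0,0,0],1],[[0,0,-0.8],[0,0,0],1]])

```text
t: 7.32
eef_pos: [0.6112, -0.0131, 0.0408]
orientation: [0.151, 0.691, -0.151, 0.691]
contact_force: [0.4, 0.3, 0.4]
grip_width: -0.0002
```

Run:
```python
from h import *
print(manip.get_state()['eef_pos'],manip.get_state()['contact_force'])
for n in ['scene','side']: grab(n,n+'4')
a=load('scene4')['img'][200:350,250:400];b=load('side4')['img'][150:300,230:380]
o=np.hstack([cv2.resize(a,(400,400),interpolation=2),cv2.resize(b,(400,400),interpolation=2)])
cv2.imwrite('pics/m4.png',o)
```

```text
[ 0.61123813 -0.01312044  0.0407585 ] [0.39310176 0.32781866 0.44671032]
```

View pics/m4.png

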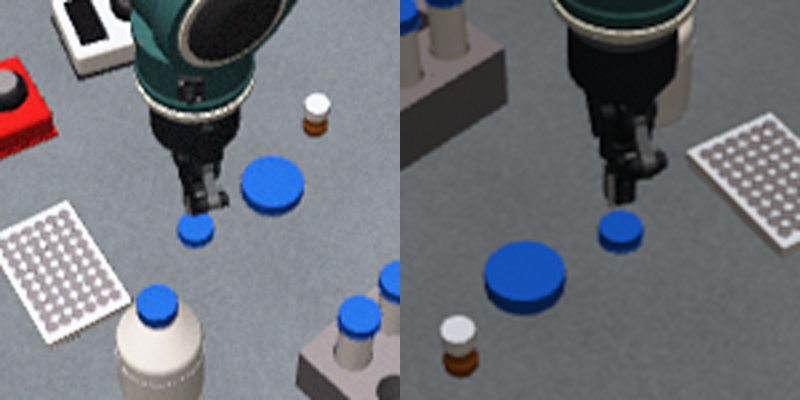

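The tips are directly above the cap in both views. In the scene crop they are at (200,208) over the cap at (195,228), and in the side crop at (620,202) over the cap at (620,228). I'll hold here, then rise.

Request:
drive_tool(commands=[[[0,0,0],[0,0,0],1],[[0,0,0],[0,0,0],1],[[0,0,0],[0,0,0],1],[[0,0,0],[0,0,0],1],[[0,0,0],[0,0,0],1]])

```text
t: 8.05
eef_pos: [0.611, -0.0131, 0.0403]
orientation: [0.151, 0.691, -0.151, 0.691]
contact_force: [-0.4, -0.1, 0.6]
grip_width: -0.0002
```

Request:
drive_tool(commands=[[[0,0,0],[0,0,0],1],[[0,0,0],[0,0,0],1],[[0,0,0],[0,0,0],1],[[0,0,0],[0,0,0],1],[[0,0,0],[0,0,0],1]])

```text
t: 8.68
eef_pos: [0.611, -0.0131, 0.0403]
orientation: [0.151, 0.691, -0.151, 0.691]
contact_force: [0.4, -0.1, 0.1]
grip_width: 0.0001
```

Request:
drive_tool(commands=[[[0,0,0],[0,0,0],1],[[0,0,0],[0,0,0],1],[[0,0,0],[0,0,0],1],[[0,0,0],[0,0,0],1],[[0,0,0],[0,0,0],1]])

```text
t: 9.3
eef_pos: [0.611, -0.0131, 0.0403]
orientation: [0.151, 0.691, -0.151, 0.691]
contact_force: [0.4, -0.6, 0.8]
grip_width: -0.0
```

Request:
drive_tool(commands=[[[0,0,3],[0,0,0],1],[[0,0,6],[0,0,0],1],[[0,0,10],[0,0,0],1],[[-1,-3,12],[0,0,0],1],[[-3,-7,12],[0,0,0],1]])

```text
t: 9.93
eef_pos: [0.5818, -0.0832, 0.1619]
orientation: [0.151, 0.69, -0.15, 0.692]
contact_force: [0.9, -1.5, -1.0]
grip_width: -0.0001
```

Request:
drive_tool(commands=[[[-2,-4,0],[0,0,0],1],[[-4,-8,0],[0,0,0],1],[[-6.5,-12.5,0],[0,0,0],1],[[-8.7,-16.7,0],[0,0,0],1],[[-8.7,-16.7,0],[0,0,0],1]])

```text
t: 10.55
eef_pos: [0.492, -0.2536, 0.1606]
orientation: [0.153, 0.69, -0.153, 0.69]
contact_force: [0.7, 1.0, 0.6]
grip_width: 0.0001
```

Request:
drive_tool(commands=[[[0,0,-2],[0,0,0],1],[[0,0,-4],[0,0,0],1],[[0,0,-6],[0,0,0],1],[[0,0,-8],[0,0,0],1],[[0,0,-8],[0,0,0],1]])

```text
t: 11.18
eef_pos: [0.4936, -0.2492, 0.0792]
orientation: [0.151, 0.692, -0.151, 0.69]
contact_force: [-0.5, 0.3, 0.2]
grip_width: -0.0002
```

Run:
```python
from h import *
print(manip.get_state()['eef_pos'],manip.get_state()['contact_force'])
for n in ['scene','side']: grab(n,n+'5')
a=load('scene5')['img'][130:280,220:370];b=load('side5')['img'][250:400,290:440]
o=np.hstack([cv2.resize(a,(400,400),interpolation=2),cv2.resize(b,(400,400),interpolation=2)])
cv2.imwrite('pics/m5.png',o)
```

```text
[ 0.49363709 -0.24920021  0.07923428] [-0.5100703   0.29298718  0.16245857]
```

View pics/m5.png

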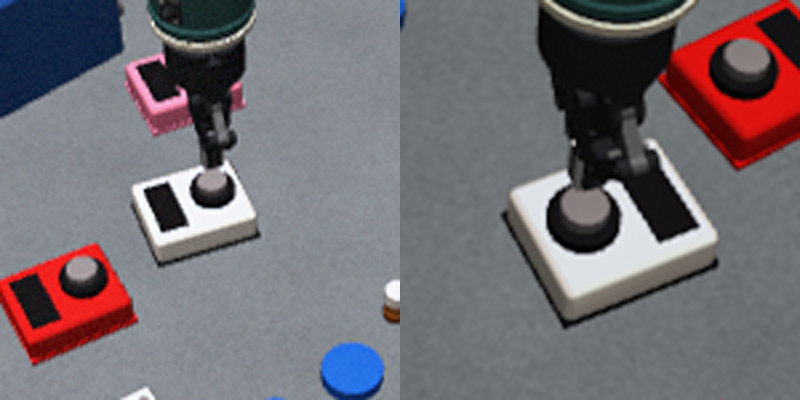

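The shut tips are centred over the grey button of the white logger in both views. I'll press slowly.

Request:
drive_tool(commands=[[[0,0,-1.5],[0,0,0],1],[[0,0,-2.2],[0,0,0],1],[[0,0,-2.5],[0,0,0],1],[[0,0,-2.7],[0,0,0],1],[[0,0,-2.7],[0,0,0],1]])

```text
t: 11.9
eef_pos: [0.4939, -0.25, 0.0533]
orientation: [0.151, 0.691, -0.151, 0.691]
contact_force: [-2.6, 1.3, 3.8]
grip_width: 0.0001
```

Request:
drive_tool(commands=[[[0,0,-0.1],[0,0,0],1],[[0,0,-0.2],[0,0,0],1],[[0,0,-0.3],[0,0,0],1],[[0,0,-0.3],[0,0,0],1],[[0,0,-0.3],[0,0,0],1]])

```text
t: 12.52
eef_pos: [0.4941, -0.2502, 0.0509]
orientation: [0.151, 0.691, -0.151, 0.691]
contact_force: [-5.8, 5.1, 17.6]
grip_width: 0.0002
```

At 53 mm the force was 3.8 N, which is the spring. At 50.9 mm it jumped to 17.6 N, which is the end stop, so the button is fully down. Now I'll release it.

Request:
drive_tool(commands=[[[0,0,0],[0,0,0],1],[[0,0,1],[0,0,0],1],[[0,0,3],[0,0,0],1],[[0,0,7],[0,0,0],1],[[0,0,11],[0,0,0],1]])

```text
t: 13.15
eef_pos: [0.4939, -0.2503, 0.1615]
orientation: [0.151, 0.691, -0.151, 0.691]
contact_force: [0.2, -0.6, 0.5]
grip_width: 0.0002
```

Request:
drive_tool(commands=[[[-2,0,3],[0,0,0],1],[[-4,0,5],[0,0,0],1],[[-5,0,5],[0,0,0],1],[[-5,0,5],[0,0,0],1],[[-5,0,5],[0,0,0],1]])

```text
t: 13.78
eef_pos: [0.4443, -0.2499, 0.2096]
orientation: [0.151, 0.691, -0.151, 0.691]
contact_force: [0.2, 1.2, -0.0]
grip_width: -0.0001
```

Run:
```python
from h import *
print(manip.get_state()['eef_pos'],manip.get_state()['contact_force'])
for n in ['scene','side']: grab(n,n+'6')
a=load('scene6')['img'][150:400,200:450];b=load('side6')['img'][120:370,170:420]
o=np.hstack([cv2.resize(a,(400,400),interpolation=2),cv2.resize(b,(400,400),interpolation=2)])
cv2.imwrite('pics/m6.png',o)
d0=load('side0');d6=load('side6')
df=cv2.absdiff(d0['img'],d6['img']).max(2)
print('btn',[pt(load('side6'),359,327).round(4),pt(d0,359,327).round(4)])
for n,(x,y,w,h) in dict(rack=(170,130,105,95),lidcap=(240,225,90,70),bottle=(300,130,45,70),plate=(335,190,75,55)).items(): print(n,(df[y:y+h,x:x+w]>40).sum())
```

```text
[ 0.44431504 -0.24989774  0.20957824] [ 0.19586341  1.15963277 -0.01352193]
btn [array([ 0.4929, -0.2531,  0.0574]), array([ 0.4929, -0.253 ,  0.0573])]
rack 0
lidcap 94
bottle 2258
plate 2216
```

View pics/m6.png

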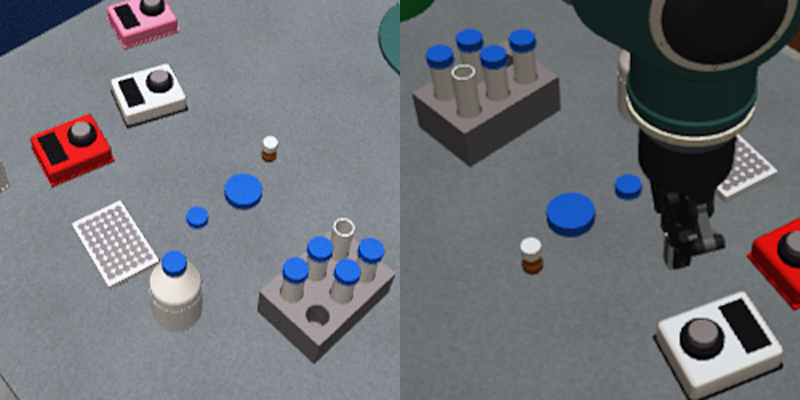

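The button reads 57.4 mm, so it is released. The side-view differences around the bottle and plate come from the arm standing in front of them. I'll check those in the unobstructed scene view, then hand in.

Run:
```python
from h import *
df=cv2.absdiff(load('scene0')['img'],load('scene6')['img']).max(2)
print((df[180:380,230:460]>40).sum())
manip.close_job()
```

```text
0
the job is handed in; nothing more can be done
```

I pointed at the open tube and then the lost cap, pressed the white logger's button fully down and let it go. I handed the job in at about 14 s of the 48 s limit, and it gave no verdict.

- **Open tube:** the shut tips stayed about 25 mm above the mouth for about 2.6 s, with the TCP at (0.520, 0.187, 0.148).
- **Lost cap:** they stayed about 27 mm above its top for about 2 to 2.6 s, with the TCP at (0.611, −0.013, 0.040).
- **Button:** the TCP reached 50.9 mm, about 6 mm of travel, where the force rose to 17.6 N at the end stop. After release the button top measured 57.4 mm, against 57.3 mm at the start.
- **Nothing disturbed:** the scene view before and after shows no changed pixels over the rack, tubes, cap, lid, vial, bottle, plate and white logger. The side view also showed no change at the rack. The arm partly hid the bottle and plate there, so its differences near them say nothing.
- **Measurement spread:** positions from the different cameras disagreed by 3 to 5 mm for the mouth and cap, and up to 8 mm for the button. This is well inside the 20 mm pointing limit.

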